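# Roll the pin into its cradle and press the hold-down on

## Task

Put the rolling pin away in its rack so that it cannot rattle about on the trolley: roll it along the deck, without picking it up, up the slight ramp and into the vee cradle, let go so that it settles square and centred by itself, and only then swing the steel hold-down bar over and press it gently until its sprung rubber pad bears firmly on the pin and stays on it by itself. Do not press hard, the spring must not be squeezed flat: feel for the pad touching and press only 3 to 5 mm more, then back off. Leave the pastry cutter and the wooden spoon beside the rack where they are.

Things in the scene. Friction and masses are not known exactly. Their poses are not given: they have to be found in the camera images.
- rack: Plywood rolling-pin rack fixed to the worktop, 220 x 220 mm, plus a foot on its +y side with two steel hinge cheeks (118 mm tall, round x 60, y 172 mm). Origin: centre of the underside, on the worktop; z up; +x (roughly away from the robot) is the way to roll the pin.
- deck (a point): Middle of the rack's flat deck, on its top, 34 mm above the worktop; axes as the rack's. In rack mm: deck x -120 to 40, a round front lip at x -115 standing 4 proud, from x 10 to 38 a slight ramp rising 2.5 towards the vee (a pin let go there rolls back or stays).
- vee_seat (a point): Where the middle of the seated pin's axis belongs: rack x 60, y 0, z 46.5 mm; axes as the rack's. The 90 degree vee runs along y, mouth x 38 to 80 at z 34 to 36, bottom line x 60, z 14; behind it a flat back block to x 100, top z 34. Where the pin ends up along y does not matter much (within some 40 mm).
- rolling_pin: Beech rolling pin, 0.2 to 0.45 kg, lying on the rack's deck roughly across the rolling direction, free to roll, axis 57 mm above the worktop. Barrel 46 mm diameter, 180 mm long; thinner handles (24 mm diameter, 57 mm long) at both ends. Origin: its middle, on its axis; its y runs along the pin (x and z turn as it rolls).
- hinge (a point): On the hold-down bar's hinge axis, middle of the bar's width: rack x 60, y 170, z 105 mm; axes as the rack's, the hinge axis is x. Stiff hinge, about 1.2 N m of friction: the bar stays at any angle and takes 6 to 7 N at its end to swing.
- hold_bar: Flat steel bar, 22 mm wide, 8 thick, on the hinge (origin there), reaching along its own -y to 207 mm; its z is the normal of its upper/outer face. Starts 1.3 to 1.5 rad above level, comes down over the pin towards rack -y. Under it, 160 mm from the hinge, a black rubber pad, 24 mm across, on a screwed spindle: see bar_end.
- bar_end (a point): On the bar's upper/outer face, 190 mm from the hinge: push here. Axes as the bar's. The pad's face is 25 to 49 mm below the bar's middle plane, set differently each day and not measured: it meets the seated pin with the bar between 0.085 rad above and 0.07 rad below level. Pad spring 2 N/mm, 14 mm travel; let go, the hinge holds up to 8 N of it.
- cutter: Steel ring pastry cutter, 60 mm diameter, 40 mm high, on the worktop left of the rack; origin under its centre. Leave it.
- spoon: Wooden spoon, 260 mm long, on the worktop right of the rack; origin at its middle underside. Leave it.

How it is judged:
By the outcome, as a careful person would: the job done as asked, in the order asked, and still so for the second after the job is handed in, with the robot touching nothing.
It also fails if it takes over 72 s, if anything falls off the work surface, if the arm or the gripper's body presses on something with over 40 N, if the wrist force passes 120 N, or if a joint passes its speed limit or range.

## Robot

A 6-joint arm with a two-finger parallel gripper is mounted at the origin on the work surface. World frame = base frame: x ahead of the robot, y to its left, z up, the work surface at z = 0. Lengths are in mm, angles in rad, forces in N, time in s.
With the tool pointing down it reaches from about 350 to 875 mm from the base axis. Payload 4.2 kg.
Tool frame: the origin (TCP) lies midway between the tips of the shut fingers; the grasp point (between the pads) lies 19 mm behind it; z points along the fingers, y is the direction in which the jaws open and shut (so a half turn about z gives the same grasp; the last joint's range is limited). The gripper opens to 85 mm and grips with 20 to 120 N. Pads are 22 mm wide; open, the fingers measure 114 mm over their backs; the gripper's body (76 mm by 85 mm) begins 54 mm behind the grasp point. The pads swing forward as they close: fully open they stand 13 mm farther back than shut.
Start: joints at [1.363, 0.385, 0.008, 0, -1.194, -0.259], TCP at [281.236, 558.127, 231.312] pointing down, gripper open.
Joint ranges: [-3.14, 3.14], [-1.21, 2.06], [-1.07, 1.41], [-3.16, 2.05], [-2.99, -0.16], [-3.1, 3.1]. Speed limits (rad/s): [2.79, 2.79, 3.14, 3.14, 3.14, 3.14].

## Interface

Orientations are given as a unit quaternion [x, y, z, w].
In Python, from bench import readout, optics, workorder, nets gives the robot as it stands. The module is installed in compiled form; this text tells all that it offers.
- The arm moves only by the tool move_arm, never from a script. Its argument "steps" is a list of rows, each a list of 7 numbers: the opening, from -1 (shut) to 1 (fully open), so that 0 is half open, then the shift along the world's x, y, z in mm, then the turn, a rotation vector about the world's x, y, z in rad. In form: [[gripper, tx, ty, tz, wx, wy, wz], ...]. A call has 1 to 5 rows; each row is the pose to reach, as a shift and turn from the pose commanded when the call began; what a row does not reach only later rows make up. A row lasts 1/12 s, in which the tool goes at most 41.7 mm and 7.16 degrees, less where a joint would pass 70% of its speed; a pose out of reach is approached as far as the arm can. A call with a gripper value outside its range is refused whole. The fingers move at their own pace and stop on an object; the grip force is fixed at half the most. Time passes only in rows, so rows that repeat a pose let the fingers close. It gives the time, the measured TCP pose, the force and the opening at its end, in the units of the state.
- readout.read_state(): the state, without advancing time (a new reading comes with each control period).
- optics.get_image(name): name is "scene" or "top" or "wrist"; returns a dict with "frame" (420x560x3 uint8, blue, green, red), "fx", "fy", "cx", "cy" (pixels), "k1" (the pictures are not rectified: a ray, as slopes to the right and down, at radius r is drawn at 1 + k1 r^2 times it, then the intrinsics apply), "rvec" (rotation vector, rad) and "tvec" (3), from world to camera coordinates, as OpenCV has them. Camera axes: x right, y down, z forward; pixel columns grow to the right and rows downward; lengths in mm; the calibration is good to about 2 mm. A picture is of the moment at which its call begins. There is no depth.
- workorder.job_done(): hands the job in, once; it reports no verdict.
Trained networks look in a picture, given as the dict that the camera call returned (one of the last four; its "shot" number tells which), for a name from the list of things; names that differ only in an ending like _2 or _b are one class to them, and where a whole thing is asked for, a point or a joint stands for the part that bears it (a point fixed in the world has none). Each returns a list of dicts, best first, with "conf" (0 to 1); they miss things now and then, are a little off and sometimes report something else, mostly with a low value. They report only what shows in the picture. A call takes as long as a camera call.
- nets.silhouettes(name, picture): "region" (420x560 bool, what is visible of it) and "extent" ([left, top, right, bottom] in pixels, round what is visible of it).
- nets.tip_of(name, picture): "uv" ([column, row] in pixels: a listed point, or the origin of a listed thing).
The state is a dict: "clock": time; "joints": joint angles; "joint_vel": joint speeds; "joint_efforts": joint torques, N m; "position": TCP position; "ee_rot": TCP orientation; "contact_force": force on the tool from outside, world axes, zero at the start; "wrist_torque": the same for the moment, N m; "gripper_width": finger opening in mm.
Only numpy, scipy, OpenCV 4.12 (cv2) and the standard library are available. Lean on these libraries where they do the work, as an engineer would, in place of code of your own. Each camera call takes 0.05 s, during which the arm holds its last target.

## Working session

There is one attempt and no reset: what is moved stays moved. The work goes in short steps, Python scripts to look and compute and a tool call to move; the robot and the scene stay as the last step left them, time stands still between calls to the robot, and variables do not carry over. Pictures are saved under pics/ and viewed, and the job is handed in when it is done.

Besides the shell and the picture viewer there is one more tool, called by a JSON object that holds its "name" and its "arguments", one argument or row to a line. move_arm: Moves the arm, as the interface text tells. Its arguments: {"type":"object","properties":{"steps":{"type":"array","items":{"type":"array","items":{"type":"number"}}}},"required":["steps"]}

```bash
mkdir -p pics; cat > h.py <<'E'
import numpy as np, cv2
from bench import readout, optics, workorder, nets
def cam(im):
    R=cv2.Rodrigues(np.array(im["rvec"],float))[0]; t=np.array(im["tvec"],float).ravel(); return R,t
def proj(im,P):
    R,t=cam(im); c=np.atleast_2d(P)@R.T+t; s=c[:,:2]/c[:,2:]; r2=(s**2).sum(1,keepdims=True); s=s*(1+im["k1"]*r2)
    return s*[im["fx"],im["fy"]]+[im["cx"],im["cy"]]
def ray(im,uv):
    R,t=cam(im); d=(np.array(uv,float)-[im["cx"],im["cy"]])/[im["fx"],im["fy"]]; s=d.copy()
    for _ in range(20): s=d/(1+im["k1"]*(s@s))
    v=R.T@np.array([s[0],s[1],1]); return -R.T@t, v/np.linalg.norm(v)
def onz(im,uv,z):
    o,v=ray(im,uv); return o+v*(z-o[2])/v[2]
def tri(obs):
    A=np.zeros((3,3));b=np.zeros(3)
    for im,uv in obs:
        o,v=ray(im,uv);M=np.eye(3)-np.outer(v,v);A+=M;b+=M@o
    return np.linalg.solve(A,b)
E
python3 - <<'E'
from h import *
s=readout.read_state(); print({k:np.round(v,3).tolist() for k,v in s.items()})
ims={}
for n in ["scene","top","wrist"]:
    im=optics.get_image(n); cv2.imwrite(f"pics/a_{n}.png",im["frame"]); R,t=cam(im); print(n,np.round(-R.T@t),im["fx"],im["k1"])
    for th in ["rack","deck","vee_seat","rolling_pin","hinge","hold_bar","bar_end","cutter","spoon"]:
        r=nets.tip_of(th,im); 
        if r: print(th,[(np.round(q["uv"],1).tolist(),round(q["conf"],2)) for q in r[:2]])
E
```

```text
{'clock': 0.0, 'joints': [1.363, 0.386, 0.007, -0.001, -1.194, -0.259], 'joint_vel': [-0.003, -0.001, 0.001, 0.0, -0.0, 0.0], 'joint_efforts': [-0.0, -39.229, 18.84, 4.186, -0.005, 0.0], 'position': [280.963, 557.61, 230.203], 'ee_rot': [0.973, -0.231, -0.0, 0.001], 'contact_force': [0.621, 0.252, -0.201], 'wrist_torque': [-0.008, 0.021, -0.014], 'gripper_width': 85.447}
scene [1016. -202.  637.] 386.99898335345756 -0.10258551543857268
rack [([300.5, 244.5], 0.61)]
deck [([287.0, 220.7], 0.81)]
vee_seat [([319.9, 247.7], 0.6)]
rolling_pin [([283.5, 210.3], 0.56)]
hinge [([387.1, 192.3], 0.78)]
hold_bar [([383.8, 190.3], 0.76), ([200.7, 278.3], 0.54)]
bar_end [([390.8, 115.4], 0.69)]
cutter [([342.5, 190.3], 0.82)]
spoon [([198.9, 275.8], 0.7)]
top [453.   6. 893.] 483.252715601231 -0.012373771463305237
rack [([265.1, 227.2], 0.95)]
deck [([267.9, 247.4], 0.95), ([381.5, 227.2], 0.58)]
vee_seat [([386.3, 227.3], 0.67), ([252.3, 192.5], 0.57)]
rolling_pin [([268.2, 257.3], 0.76)]
hinge [([149.1, 214.8], 0.83)]
hold_bar [([150.0, 213.0], 0.67)]
bar_end [([138.3, 185.2], 0.96)]
cutter [([168.2, 295.6], 0.94)]
spoon [([383.5, 227.0], 0.64)]
wrist [350. 524. 374.] 360.6692197486286 -0.09684017826023517
```

View pics/a_scene.png

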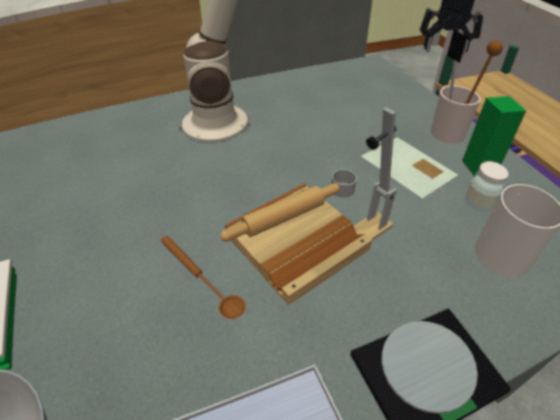

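View pics/a_top.png

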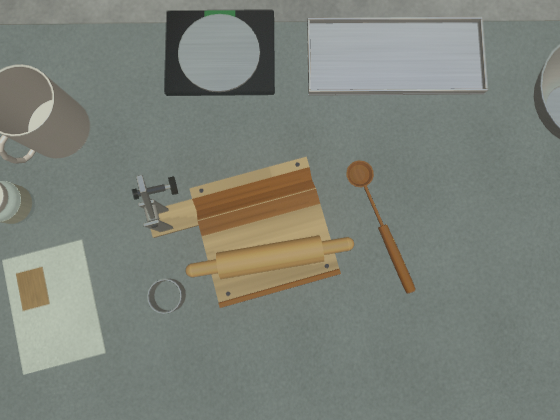

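```bash
python3 - <<'E'
from h import *
a=optics.get_image("scene");b=optics.get_image("top")
P={}
for th in ["rack","deck","rolling_pin","hinge","bar_end","cutter","vee_seat"]:
    u=nets.tip_of(th,a);v=nets.tip_of(th,b)
    if th=="vee_seat": v=[q for q in v if q["uv"][0]<300]
    if u and v:
        p=tri([(a,u[0]["uv"]),(b,v[0]["uv"])]); P[th]=p
        print(th,np.round(p,1),np.round(proj(a,p)[0]-u[0]["uv"],1),np.round(proj(b,p)[0]-v[0]["uv"],1))
z=dict(rack=0,deck=34,vee_seat=46.5,rolling_pin=57,hinge=105)
for th in z:
    for im,n in((a,"s"),(b,"t")):
        for q in nets.tip_of(th,im): print(th,n,round(q["conf"],2),np.round(onz(im,q["uv"],z[th]),1))
cv2.imwrite("pics/topz.png",cv2.resize(b["frame"][130:330,110:410],(800,533),interpolation=cv2.INTER_CUBIC))
E
```

```text
rack [538.9  39.5   6.4] [ 1.1 -0.1] [1.2 0.5]
deck [499.2  26.8  32.5] [-1.  0.] [-1.1 -0.4]
rolling_pin [480.6  29.1  57. ] [-1.5  0.1] [-1.8 -0.7]
hinge [555.3 221.4 104.7] [-2.7  0.4] [-3.  -1.6]
bar_end [564.8 184.1 289.2] [-0.4  0.1] [-0.4 -0.2]
cutter [422.4 211.4   9.2] [-0.5  0.1] [-0.6 -0.3]
vee_seat [599.2  57.1  60.6] [-3.2  0.2] [-3.2 -1.5]
rack s 0.97 [533.3  39.8   0. ]
rack s 0.47 [ 542.6 -177.3    0. ]
rack s 0.41 [461.9 300.5   0. ]
rack t 0.71 [540.4  41.9   0. ]
deck s 0.87 [501.2  28.3  34. ]
deck t 0.87 [498.3  24.7  34. ]
deck t 0.64 [534.   33.8  34. ]
vee_seat s 0.76 [591.   69.4  46.5]
vee_seat s 0.7 [ 573.5 -179.9   46.5]
vee_seat t 0.82 [599.   52.2  46.5]
rolling_pin s 0.82 [481.7  32.2  57. ]
rolling_pin t 0.74 [479.4  26.1  57. ]
hinge s 0.92 [556.7 227.  105. ]
hinge s 0.25 [524.9   7.5 105. ]
hinge t 0.64 [552.5 216.3 105. ]
```

View pics/topz.png

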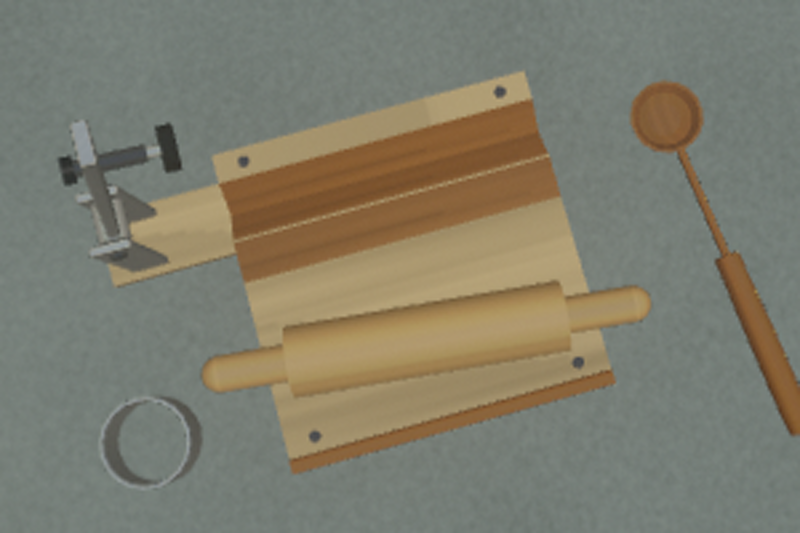

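```bash
cat >> h.py <<'E'
def RP(pose,p):
    x,y,t=pose; p=np.atleast_2d(np.array(p,float)); c,s=np.cos(t),np.sin(t)
    return np.c_[x+c*p[:,0]-s*p[:,1], y+s*p[:,0]+c*p[:,1], p[:,2]]
E
python3 - <<'E'
from h import *
from scipy.optimize import least_squares
b=optics.get_image("top"); a=optics.get_image("scene")
z=np.array([[213,156],[524,71],[234,240],[548,155],[246,282],[560,197],[219,184],[534,99]],float)
uv=(z+.5)/[800/300,533/200]+[110,130]-.5
M=np.array([[100,110,34],[100,-110,34],[60,110,14],[60,-110,14],[38,110,36],[38,-110,36],[80,110,34],[80,-110,34]])
f=lambda q:(proj(b,RP(q,M))-uv).ravel()
r=least_squares(f,[540,40,.25]); print(r.x,np.round(f(r.x).reshape(-1,2),1))
q=r.x
for n,p in dict(hinge=[60,170,105],deck=[-40,0,34],vee=[60,0,46.5],rack=[0,0,0]).items(): print(n,np.round(RP(q,p),1),proj(a,RP(q,p)).round(),proj(b,RP(q,p)).round())
# pin: handle tips & barrel
pz=np.array([[204,374],[649,303],[283,360],[570,316]],float); pu=(pz+.5)/[800/300,533/200]+[110,130]-.5
for u in pu: 
    w=onz(b,u,57); d=w[:2]-q[:2]; c,s=np.cos(q[2]),np.sin(q[2]); print("pin",w.round(1),(c*d[0]+s*d[1]).round(1),(-s*d[0]+c*d[1]).round(1))
# overlay on scene
fr=a["frame"].copy()
for X in [M,[[-120,110,34],[-120,-110,34]],[[60,170,105]],[[60,0,46.5]]]:
    for u in proj(a,RP(q,X)): cv2.circle(fr,tuple(int(i) for i in u.round()),1,(0,0,255),-1)
cv2.imwrite("pics/sz.png",cv2.resize(fr[100:310,200:410],(600,600),interpolation=cv2.INTER_CUBIC))
E
```

```text
[5.29664079e+02 3.34692350e+01 2.59241439e-01] [[ 1.2  5.8]
 [ 2.   6. ]
 [ 0.6 -3.1]
 [-1.7 -2.6]
 [-3.  -8.5]
 [-2.  -9. ]
 [ 1.6  5.9]
 [ 1.3  5.9]]
hinge [[544.1 213.2 105. ]] [[379. 189.]] [[153. 220.]]
deck [[491.   23.2  34. ]] [[284. 221.]] [[270. 253.]]
vee [[587.7  48.9  46.5]] [[315. 246.]] [[255. 198.]]
rack [[529.7  33.5   0. ]] [[295. 243.]] [[265. 233.]]
pin [462.1 166.9  57. ] -31.1 146.3
pin [ 505.  -120.9   57. ] -63.4 -142.9
pin [470.6 116.2  57. ] -35.9 95.1
pin [497.1 -69.4  57. ] -57.9 -91.1
```

View pics/sz.png

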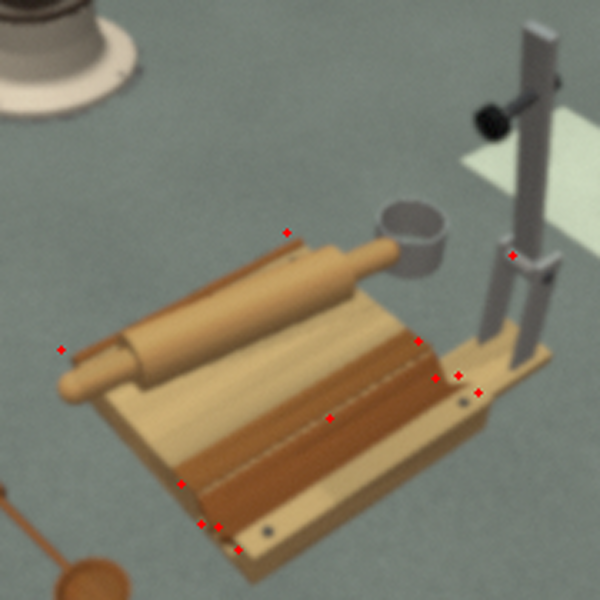

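```bash
cat > fit.py <<'E'
from h import *
from scipy.optimize import least_squares
b=optics.get_image("top"); a=optics.get_image("scene")
z=np.array([[213,156],[524,71],[234,240],[548,155],[246,282],[560,197],[219,184],[534,99],[291,472],[614,382]],float)
uv=(z+.5)/[800/300,533/200]+[110,130]-.5
M=np.array([[100,110,34],[100,-110,34],[38,110,36],[38,-110,36],[10,110,34],[10,-110,34],[80,110,34],[80,-110,34],[-120,110,32],[-120,-110,32]])
f=lambda q:(proj(b,RP(q,M))-uv).ravel()
r=least_squares(f,[540,40,.25]); print(r.x,np.round(f(r.x).reshape(-1,2),1))
q=r.x
for n,p in dict(hinge=[60,170,105],deck=[-40,0,34],vee=[60,0,46.5],rack=[0,0,0]).items(): print(n,np.round(RP(q,p),1),proj(a,RP(q,p)).round(),proj(b,RP(q,p)).round())
pz=np.array([[204,374],[649,303],[283,360],[570,316]],float); pu=(pz+.5)/[800/300,533/200]+[110,130]-.5
for u in pu: 
    w=onz(b,u,57); d=w[:2]-q[:2]; c,s=np.cos(q[2]),np.sin(q[2]); print("pin",w.round(1),(c*d[0]+s*d[1]).round(1),(-s*d[0]+c*d[1]).round(1))
fr=a["frame"].copy()
for X in [M,[[60,170,105]],[[60,0,46.5]]]:
    for u in proj(a,RP(q,X)): cv2.circle(fr,tuple(int(i) for i in u.round()),1,(0,0,255),-1)
cv2.imwrite("pics/sz2.png",cv2.resize(fr[100:310,200:410],(600,600),interpolation=cv2.INTER_CUBIC))
E
python3 fit.py
```

```text
[5.41377043e+02 3.67284040e+01 2.57730126e-01] [[-0.4 -0.7]
 [ 0.2 -0.2]
 [-0.2  0.6]
 [ 0.6  0.4]
 [-0.7  0. ]
 [ 0.3 -0.4]
 [-0.  -0.6]
 [-0.6 -0.3]
 [ 0.6  0.4]
 [ 0.2  0.6]]
hinge [[556.1 216.4 105. ]] [[383. 192.]] [[151. 212.]]
deck [[502.7  26.5  34. ]] [[287. 224.]] [[268. 246.]]
vee [[599.4  52.   46.5]] [[319. 250.]] [[253. 192.]]
rack [[541.4  36.7   0. ]] [[299. 246.]] [[263. 227.]]
pin [462.1 166.9  57. ] -43.4 146.1
pin [ 505.  -120.9   57. ] -75.4 -143.2
pin [470.6 116.2  57. ] -48.2 94.9
pin [497.1 -69.4  57. ] -69.9 -91.4
```

View pics/sz2.png

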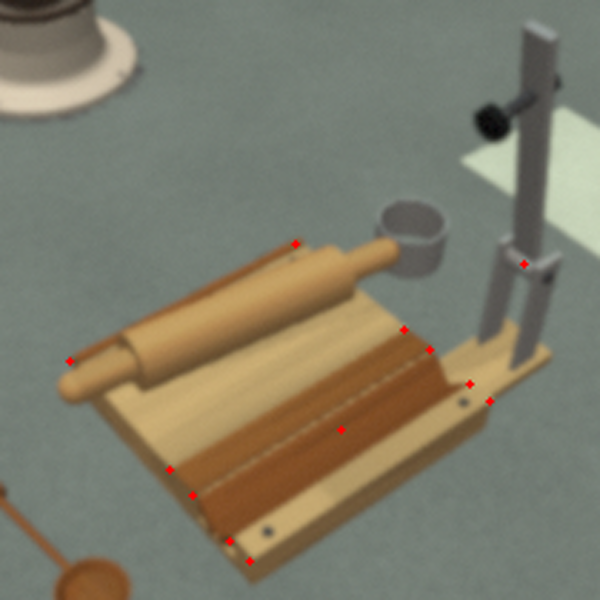

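{"name": "move_arm", "arguments": {
  "steps": [
    [1, 11, -38, 0, 0, 0, 0.1],
    [1, 22, -77, 0, 0, 0, 0.2],
    [1, 33, -116, 0, 0, 0, 0.3],
    [1, 43, -155, 0, 0, 0, 0.4],
    [1, 54, -193, 0, 0, 0, 0.5]
  ]
}}

```text
clock: 3.42
position: [335.2, 363.2, 231.4]
ee_rot: [1.0, 0.019, 0.0, -0.0]
contact_force: [0.9, -1.3, -0.4]
gripper_width: 85.2
```

{"name": "move_arm", "arguments": {
  "steps": [
    [1, 11, -38, 0, 0, 0, 0.1],
    [1, 22, -77, 0, 0, 0, 0.2],
    [1, 33, -116, 0, 0, 0, 0.225],
    [1, 43, -155, 0, 0, 0, 0.225],
    [1, 54, -193, 0, 0, 0, 0.225]
  ]
}}

```text
clock: 3.83
position: [389.1, 170.2, 231.7]
ee_rot: [0.992, 0.129, 0.0, -0.0]
contact_force: [1.2, 0.5, -1.0]
gripper_width: 85.2
```

{"name": "move_arm", "arguments": {
  "steps": [
    [1, 11, -41, 0, 0, 0, 0],
    [1, 22, -82, -20, 0, 0, 0],
    [1, 33, -123, -40, 0, 0, 0],
    [1, 44, -163, -60, 0, 0, 0],
    [1, 44, -163, -80, 0, 0, 0]
  ]
}}

```text
clock: 4.25
position: [434.9, 6.3, 152.3]
ee_rot: [0.992, 0.127, 0.002, -0.0]
contact_force: [0.8, 0.9, -0.1]
gripper_width: 85.4
```

{"name": "move_arm", "arguments": {
  "steps": [
    [1, -2, 1, -30, 0, 0, 0],
    [1, -3, 2, -60, 0, 0, 0],
    [1, -3, 2, -60, 0, 0, 0]
  ]
}}

```text
clock: 4.5
position: [426.3, 9.3, 87.0]
ee_rot: [0.992, 0.127, -0.006, 0.001]
contact_force: [-0.4, 0.2, -0.0]
gripper_width: 85.4
```

```bash
python3 - <<'E'
from h import *
a=optics.get_image("scene");b=optics.get_image("top")
x=cv2.resize(a["frame"][100:310,180:390],(400,400),interpolation=cv2.INTER_CUBIC)
y=cv2.resize(b["frame"][130:330,130:330],(400,400),interpolation=cv2.INTER_CUBIC)
cv2.imwrite("pics/p1.png",np.hstack([x,y]));print(readout.read_state()["position"])
E
```

```text
[430.3437337   10.96860895  91.43263183]
```

View pics/p1.png

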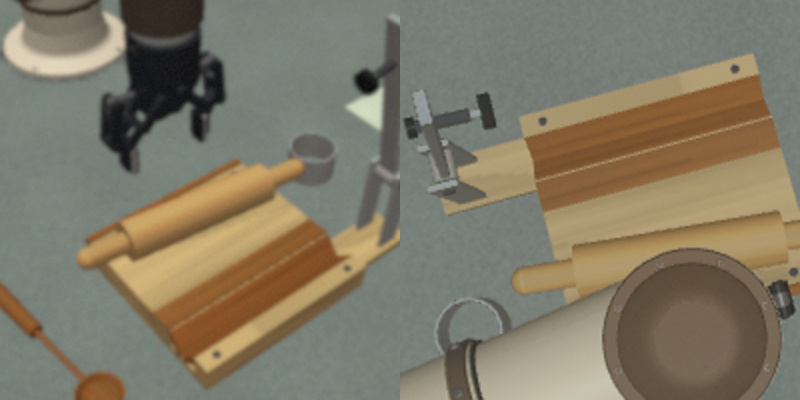

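{"name": "move_arm", "arguments": {
  "steps": [
    [1, 0, 0, -20, 0, 0, 0],
    [1, 0, 0, -40, 0, 0, 0],
    [1, 0, 0, -56, 0, 0, 0],
    [1, 0, 0, -56, 0, 0, 0],
    [1, 0, 0, -56, 0, 0, 0]
  ]
}}

```text
clock: 5.02
position: [431.6, 11.8, 36.7]
ee_rot: [0.992, 0.129, 0.001, -0.0]
contact_force: [-0.0, 0.4, -0.2]
gripper_width: 85.6
```

```bash
cat > v.py <<'E'
from h import *
import sys
a=optics.get_image("scene");b=optics.get_image("top")
x=cv2.resize(a["frame"][80:310,180:410],(400,400),interpolation=cv2.INTER_CUBIC)
y=cv2.resize(b["frame"][130:330,130:330],(400,400),interpolation=cv2.INTER_CUBIC)
cv2.imwrite(f"pics/{sys.argv[1]}.png",np.hstack([x,y]));s=readout.read_state();print(s["clock"],s["position"],s["contact_force"])
E
python3 v.py p2
```

```text
5.1167 [431.92561664  11.92623922  37.19713294] [-0.88849112 -0.13401296  0.31367066]
```

View pics/p2.png

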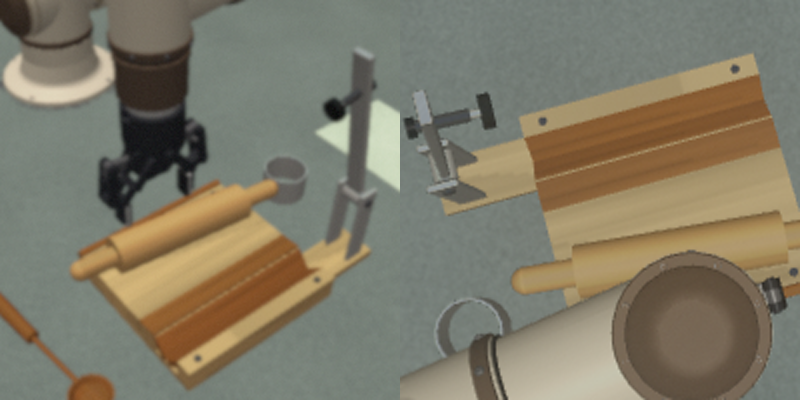

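{"name": "move_arm", "arguments": {
  "steps": [
    [1, 3.9, 1, 0, 0, 0, 0],
    [1, 7.8, 2, 0, 0, 0, 0],
    [1, 11.6, 3, 0, 0, 0, 0],
    [1, 15.5, 4, 0, 0, 0, 0],
    [1, 19.3, 5.1, 0, 0, 0, 0]
  ]
}}

```text
clock: 5.53
position: [449.9, 16.3, 35.5]
ee_rot: [0.992, 0.129, -0.0, 0.0]
contact_force: [-0.6, -0.8, 0.3]
gripper_width: 85.7
```

{"name": "move_arm", "arguments": {
  "steps": [
    [1, 3.9, 1, 0, 0, 0, 0],
    [1, 7.8, 2, 0, 0, 0, 0],
    [1, 11.6, 3, 0, 0, 0, 0],
    [1, 15.5, 4, 0, 0, 0, 0],
    [1, 19.3, 5.1, 0, 0, 0, 0]
  ]
}}

```text
clock: 5.95
position: [469.2, 21.4, 35.2]
ee_rot: [0.992, 0.129, -0.0, 0.0]
contact_force: [0.0, -0.6, 1.0]
gripper_width: 85.5
```

```bash
python3 v.py p3
```

```text
6.05 [469.75719106  21.62853926  35.31125495] [-0.34320555  0.22712582 -0.5871453 ]
```

View pics/p3.png

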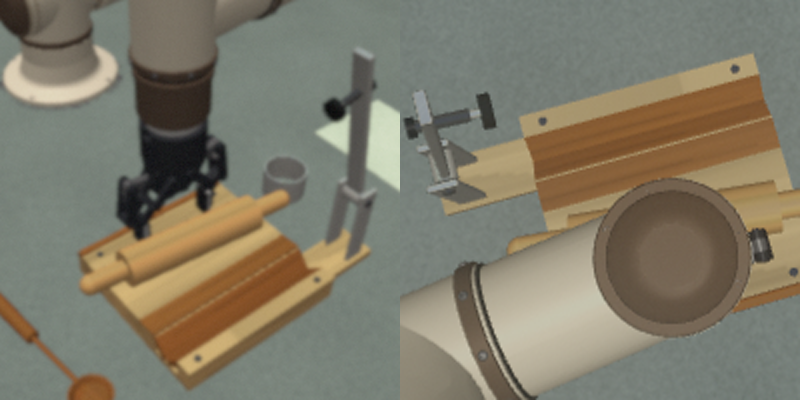

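{"name": "move_arm", "arguments": {
  "steps": [
    [1, 3.9, 1, 0, 0, 0, 0],
    [1, 7.8, 2, 0, 0, 0, 0],
    [1, 11.6, 3, 0, 0, 0, 0],
    [1, 15.5, 4, 0, 0, 0, 0],
    [1, 19.3, 5.1, 0, 0, 0, 0]
  ]
}}

```text
clock: 6.47
position: [488.7, 26.6, 35.3]
ee_rot: [0.992, 0.129, 0.0, -0.0]
contact_force: [-0.0, 0.5, 0.5]
gripper_width: 85.1
```

{"name": "move_arm", "arguments": {
  "steps": [
    [1, 3.9, 1, 0, 0, 0, 0],
    [1, 7.8, 2, 0, 0, 0, 0],
    [1, 11.6, 3, 0, 0, 0, 0],
    [1, 15.5, 4, 0, 0, 0, 0],
    [1, 19.3, 5.1, 0, 0, 0, 0]
  ]
}}

```text
clock: 6.88
position: [507.6, 31.6, 35.2]
ee_rot: [0.992, 0.129, -0.0, 0.0]
contact_force: [-0.5, -0.3, 0.9]
gripper_width: 85.5
```

```bash
python3 v.py p4
```

```text
6.9833 [508.25230626  31.79657945  35.31139342] [-0.20120456  0.32700737  0.28524442]
```

View pics/p4.png

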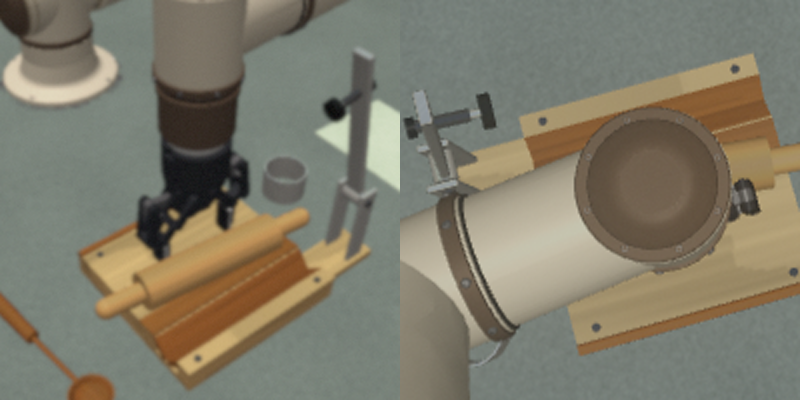

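```bash
python3 - <<'E'
from h import *
a=optics.get_image("scene");b=optics.get_image("top")
cv2.imwrite("pics/f1.png",a["frame"]);cv2.imwrite("pics/f2.png",b["frame"]);print(readout.read_state()["joints"])
E
```

```text
[ 3.81780010e-01  4.28986207e-01 -5.14025343e-01 -5.98682327e-05
 -6.27743895e-01  1.44726116e+00]
```

View pics/f1.png

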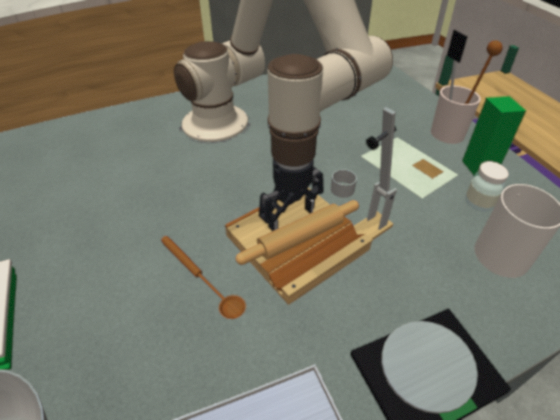

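View pics/f2.png

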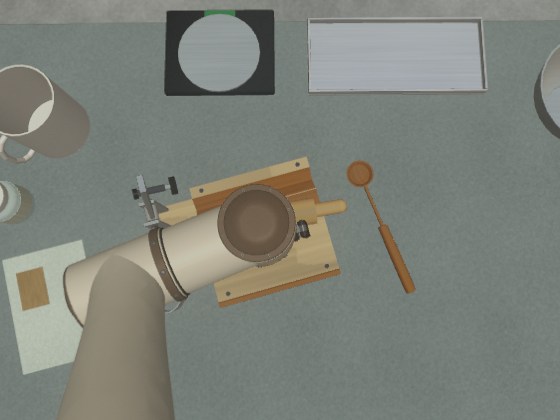

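```bash
python3 - <<'E'
from h import *
a=optics.get_image("scene");b=optics.get_image("top")
for h in range(200,480,40): print(h,proj(a,[508,32,h]).round()[0],proj(b,[508,32,h]).round()[0], "bar-side y200: ",proj(b,[500,200,h]).round()[0])
q=[541.4,36.7,.258]
for th in (1.3,1.4,1.5):
  p=RP(q,[60,170-207*np.cos(th),105+207*np.sin(th)]); print(th,p,proj(b,p),proj(a,p))
for im in(a,b):
  r=nets.silhouettes("hold_bar",im); print([(x["extent"],x["conf"]) for x in r[:2]])
for y in range(0,260,40):
  o=[]
  for u in ((257-10*y/40*0,0),):pass
# wrist link edges in top at h: front edge line (250,183)?->(70,268)
for h in(300,340,380): print(h,[onz(b,u,h).round(0) for u in ((156,230),(66,268),(180,298))])
E
```

```text
200 [292. 163.] [262. 236.] bar-side y200:  [144. 243.]
240 [293. 145.] [260. 234.] bar-side y200:  [136. 241.]
280 [293. 126.] [259. 231.] bar-side y200:  [127. 239.]
320 [294. 105.] [258. 228.] bar-side y200:  [116. 236.]
360 [294.  82.] [256. 225.] bar-side y200:  [104. 233.]
400 [295.  57.] [254. 221.] bar-side y200:  [ 90. 230.]
440 [296.  30.] [252. 216.] bar-side y200:  [ 74. 226.]
1.3 [[570.16717806 162.84265262 304.45654438]] [[152.65003793 180.36432872]] [[382.29810795 115.79562823]]
1.4 [[565.01599501 182.36349826 308.98809411]] [[135.71014006 183.92502853]] [[390.9415751  109.62350512]]
1.5 [[559.77511777 202.22424762 311.48146223]] [[118.74956272 187.91990078]] [[399.27410648 104.62011578]]
[([363.7, 110.1, 396.7, 195.5], 0.58)]
[([131.0, 174.6, 175.4, 222.0], 0.69)]
300 [array([509., 158., 300.]), array([463., 267., 300.]), array([426., 127., 300.])]
340 [array([505., 148., 340.]), array([463., 249., 340.]), array([428., 119., 340.])]
380 [array([501., 138., 380.]), array([462., 232., 380.]), array([430., 111., 380.])]
```

{"name": "move_arm", "arguments": {
  "steps": [
    [1, 3.9, 1, 0, 0, 0, 0],
    [1, 7.8, 2, 0, 0, 0, 0],
    [1, 11.6, 3, 0, 0, 0, 0],
    [1, 15.5, 4, 0, 0, 0, 0],
    [1, 19.3, 5.1, 0, 0, 0, 0]
  ]
}}

```text
clock: 7.7
position: [526.9, 36.6, 35.3]
ee_rot: [0.992, 0.129, -0.0, 0.0]
contact_force: [-2.6, 0.0, 0.2]
gripper_width: 85.7
```

```bash
python3 v.py p5
```

```text
7.8 [528.00180065  37.01555097  35.35837043] [ 0.97694943  1.36754391 -0.07644996]
```

View pics/p5.png

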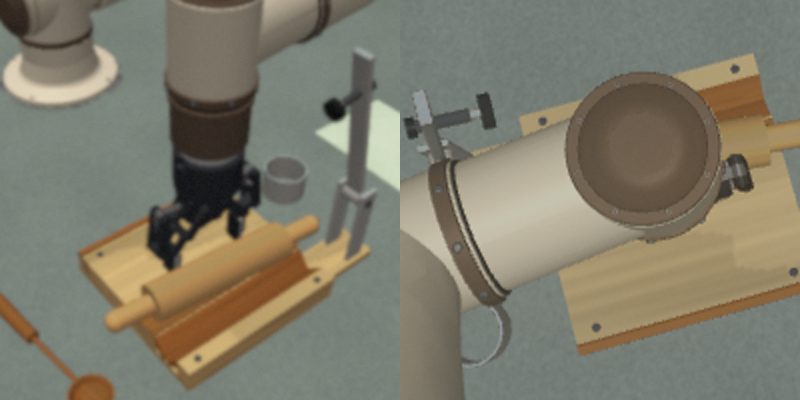

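{"name": "move_arm", "arguments": {
  "steps": [
    [1, 3.9, 1, 0, 0, 0, 0],
    [1, 7.8, 2, 0, 0, 0, 0],
    [1, 11.6, 3, 0, 0, 0, 0],
    [1, 15.5, 4, 0, 0, 0, 0],
    [1, 17.4, 4.6, 0, 0, 0, 0]
  ]
}}

```text
clock: 8.22
position: [545.6, 41.7, 35.5]
ee_rot: [0.992, 0.129, 0.001, -0.0]
contact_force: [-0.0, -0.1, -0.4]
gripper_width: 85.5
```

```bash
python3 v.py p6
```

```text
8.3167 [545.17234705  41.61018845  35.38455087] [ 0.55845922 -0.59204767  0.02882098]
```

View pics/p6.png

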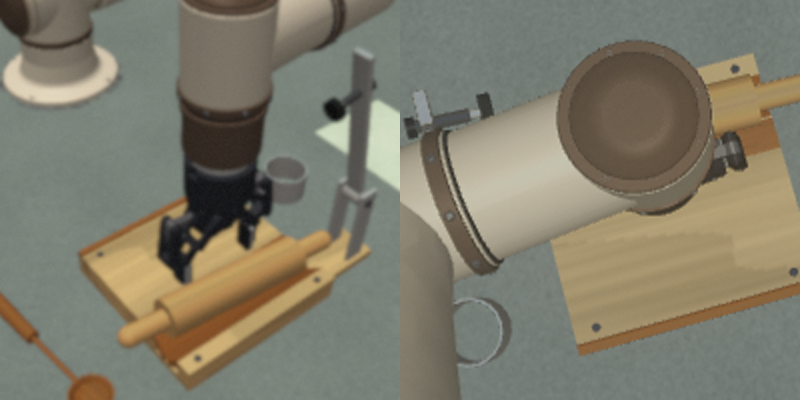

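{"name": "move_arm", "arguments": {
  "steps": [
    [1, -15, -4, 0, 0, 0, 0],
    [1, -35, -9, 0, 0, 0, 0],
    [1, -39, -10, 40, 0, 0, 0],
    [-1, -39, -10, 80, 0, 0, -0.1],
    [-1, -39, -10, 120, 0, 0, -0.2]
  ]
}}

```text
clock: 8.73
position: [504.2, 30.9, 156.4]
ee_rot: [1.0, 0.027, -0.001, 0.0]
contact_force: [0.9, 0.4, -0.7]
gripper_width: 63.7
```

{"name": "move_arm", "arguments": {
  "steps": [
    [-1, -20, -5, 40, 0, 0, -0.12],
    [-1, -40, -10, 80, 0, 0, -0.24],
    [-1, -60, -15, 120, 0, 0, -0.36],
    [-1, -60, -15, 160, 0, 0, -0.48],
    [-1, -60, -15, 195, 0, 0, -0.6]
  ]
}}

```text
clock: 9.15
position: [443.2, 15.6, 352.0]
ee_rot: [0.963, -0.27, 0.0, -0.001]
contact_force: [1.2, 1.3, -0.1]
gripper_width: 0.3
```

```bash
python3 v.py p7
```

```text
9.25 [447.85095207  16.44456321 357.60301711] [-0.24830555  0.25269065 -0.61227271]
```

View pics/p7.png

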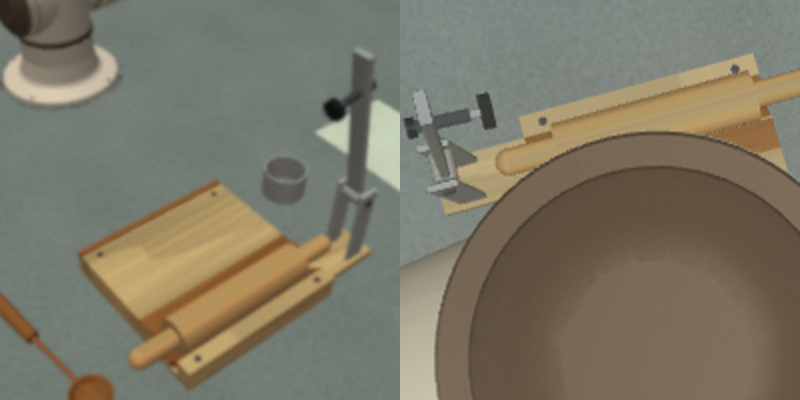

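{"name": "move_arm", "arguments": {
  "steps": [
    [-1, 18, 34, 0, 0, 0, -0.12],
    [-1, 36, 67, 0, 0, 0, -0.24],
    [-1, 54, 101, 0, 0, 0, -0.36],
    [-1, 72, 135, 0, 0, 0, -0.48],
    [-1, 90, 169, 0, 0, 0, -0.6]
  ]
}}

```text
clock: 9.67
position: [535.7, 186.9, 349.4]
ee_rot: [0.84, -0.543, 0.0, -0.0]
contact_force: [1.0, -0.6, -0.6]
gripper_width: 0.1
```

{"name": "move_arm", "arguments": {
  "steps": [
    [-1, 10, 18, 0, 0, 0, -0.1],
    [-1, 20, 36, 0, 0, 0, -0.17],
    [-1, 20, 36, 0, 0, 0, -0.17],
    [-1, 20, 36, 0, 0, 0, -0.17]
  ]
}}

```text
clock: 10.0
position: [555.3, 222.1, 348.1]
ee_rot: [0.793, -0.609, -0.0, 0.001]
contact_force: [0.2, -0.3, -0.9]
gripper_width: -0.1
```

```bash
python3 v.py p8; python3 - <<'E'
from h import *
s=readout.read_state(); print(s["ee_rot"],s["joints"])
a=optics.get_image("scene")
for n in ["bar_end","hinge","rolling_pin"]: print(n,[(q["uv"],q["conf"]) for q in nets.tip_of(n,a)])
w=optics.get_image("wrist"); cv2.imwrite("pics/w8.png",w["frame"])
E
```

```text
10.1 [554.88325084 220.82921838 349.39194289] [ 0.12111681 -0.6372529   0.29501801]
[ 7.92778839e-01 -6.09509373e-01 -4.25622446e-05  1.84654991e-04] [ 6.49644044e-01  2.82521494e-01  1.49327394e-01  1.49737199e-05
 -1.43798093e+00 -3.89732879e-01]
bar_end [([300.5, 242.9], 0.4)]
hinge [([384.3, 193.5], 0.72)]
rolling_pin [([316.3, 252.4], 0.69)]
```

View pics/p8.png

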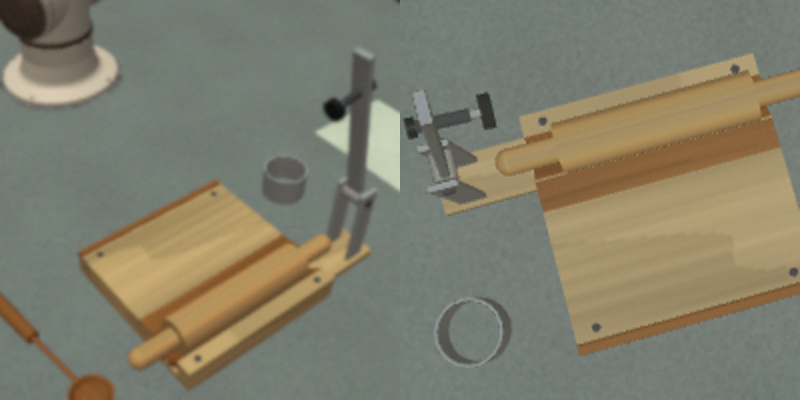

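View pics/w8.png

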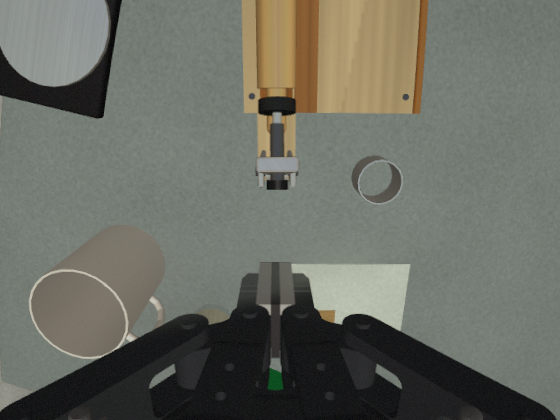

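```bash
python3 - <<'E'
from h import *
q=[541.4,36.7,.258]
b=optics.get_image("top")
r=nets.silhouettes("rolling_pin",b)
for x in r[:1]:
    m=x["region"].astype(np.uint8); print(x["conf"],x["extent"],m.sum())
    c=max(cv2.findContours(m,0,2)[0],key=cv2.contourArea); print(cv2.minAreaRect(c))
    (cx,cy),wh,an=cv2.minAreaRect(c)
    w=onz(b,(cx,cy),46.5); d=w[:2]-q[:2]; cc,s=np.cos(q[2]),np.sin(q[2]); print(w,cc*d[0]+s*d[1],-s*d[0]+cc*d[1])
    vx,vy,_,_=cv2.fitLine(c,2,0,.01,.01).ravel(); u1=onz(b,(cx+50*vx,cy+50*vy),46.5)-w; print("yaw rel rack y",np.arctan2(u1[1],u1[0])-q[2]-np.pi/2, np.arctan2(u1[1],u1[0])-q[2]+np.pi/2)
E
```

```text
0.84 [178.7, 166.0, 339.2, 218.2] 3509
((257.1384582519531, 190.5076904296875), (26.48714828491211, 165.93936157226562), 74.74488067626953)
[601.23301771  45.2416753   46.5       ] 60.03206186475533 -7.00726577647333
yaw rel rack y -3.1353574512055578 0.006235202384235361
```

```bash
python3 - <<'E'
import numpy as np
q=[541.4,36.7,.258];c,s=np.cos(q[2]),np.sin(q[2])
for th in [1.37,1.32,1.2,1.05,.9,.75,.6,.5,.4,.3,.25,.2,.15,.1,.05,0,-.05,-.1]:
    r=192 if th>1.3 else 197
    y=170-r*np.cos(th)+4*np.sin(th)+11; z=105+r*np.sin(th)+4*np.cos(th)
    print(th,"rack y",y.round(1),"world",(q[0]+c*60-s*y).round(1),(q[1]+s*60+c*y).round(1),z.round(1))
E
```

```text
1.37 rack y 146.6 world 562.0 193.8 293.9
1.32 rack y 137.2 world 564.4 184.7 292.0
1.2 rack y 113.3 world 570.5 161.6 290.1
1.05 rack y 86.4 world 577.4 135.6 277.9
0.9 rack y 61.7 world 583.7 111.6 261.8
0.75 rack y 39.6 world 589.3 90.3 242.2
0.6 rack y 20.7 world 594.1 72.0 219.5
0.5 rack y 10.0 world 596.9 61.7 203.0
0.4 rack y 1.1 world 599.1 53.1 185.4
0.3 rack y -6.0 world 600.9 46.2 167.0
0.25 rack y -8.9 world 601.7 43.4 157.6
0.2 rack y -11.3 world 602.3 41.1 148.1
0.15 rack y -13.2 world 602.8 39.3 138.4
0.1 rack y -14.6 world 603.1 37.9 128.6
0.05 rack y -15.6 world 603.4 37.0 118.8
0 rack y -16.0 world 603.5 36.5 109.0
-0.05 rack y -16.0 world 603.5 36.6 99.1
-0.1 rack y -15.4 world 603.3 37.1 89.3
```

{"name": "move_arm", "arguments": {
  "steps": [
    [-1, 0, 0, -28, 0, 0, 0],
    [-1, 0, 0, -56, 0, 0, 0],
    [-1, 0, 0, -56, 0, 0, 0],
    [-1, 0, 0, -56, 0, 0, 0]
  ]
}}

```text
clock: 10.78
position: [554.8, 220.6, 292.8]
ee_rot: [0.793, -0.61, -0.0, 0.002]
contact_force: [1.1, -0.6, 1.3]
gripper_width: -0.5
```

{"name": "move_arm", "arguments": {
  "steps": [
    [-1, 2, -8, 0, 0, 0, 0],
    [-1, 4, -16, 0, 0, 0, 0],
    [-1, 6, -23, 0, 0, 0, 0],
    [-1, 8, -30, -1, 0, 0, 0],
    [-1, 9, -36, -2, 0, 0, 0]
  ]
}}

```text
clock: 11.2
position: [565.2, 185.7, 293.3]
ee_rot: [0.792, -0.61, 0.0, -0.003]
contact_force: [-1.1, 4.6, 2.1]
gripper_width: -0.1
```

```bash
python3 - <<'E'
from h import *
a=optics.get_image("scene");cv2.imwrite("pics/p9.png",cv2.resize(a["frame"][30:240,280:490],(600,600)));s=readout.read_state();print(s["position"],s["contact_force"])
E
```

```text
[565.39456653 184.87754873 292.9927342 ] [0.84669645 3.0541271  2.02535931]
```

View pics/p9.png

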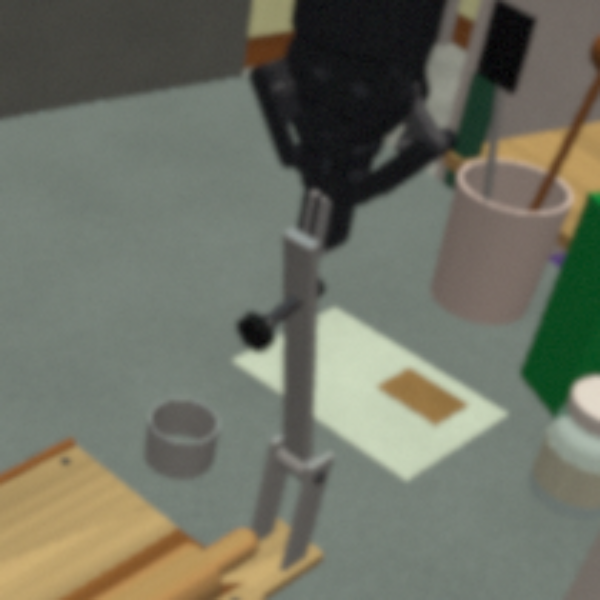

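{"name": "move_arm", "arguments": {
  "steps": [
    [-1, 3.5, -12, -1, 0, 0, 0],
    [-1, 6.5, -23.5, -2, 0, 0, 0],
    [-1, 9.5, -36, -7, 0, 0, 0],
    [-1, 13.3, -49.5, -14, 0, 0, 0],
    [-1, 16.3, -61, -21, 0, 0, 0]
  ]
}}

```text
clock: 11.67
position: [580.7, 125.0, 270.2]
ee_rot: [0.793, -0.61, -0.001, -0.001]
contact_force: [0.1, 6.4, -0.1]
gripper_width: -0.0
```

```bash
python3 - <<'E'
from h import *
a=optics.get_image("scene");cv2.imwrite("pics/p10.png",cv2.resize(a["frame"][30:240,250:460],(600,600)));s=readout.read_state();print(s["position"],s["contact_force"])
E
```

```text
[580.51623122 122.83033218 268.75277457] [1.36812689 2.12496839 0.05113645]
```

View pics/p10.png

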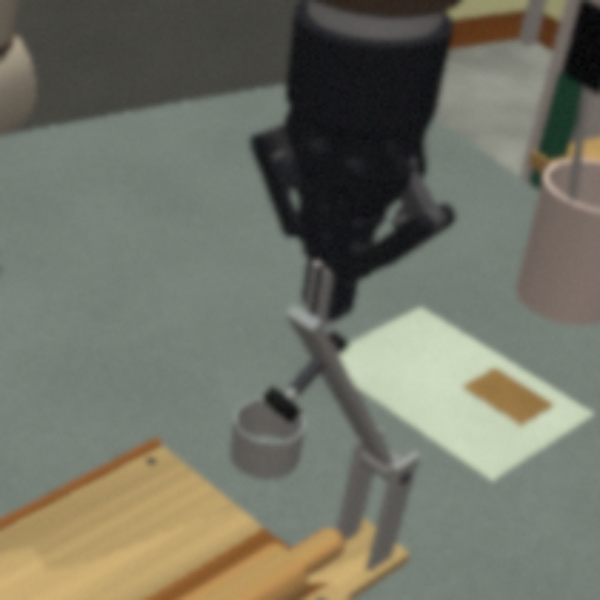

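{"name": "move_arm", "arguments": {
  "steps": [
    [-1, 3.3, -12.6, -9.5, 0, 0, 0],
    [-1, 6.2, -24, -19.5, 0, 0, 0],
    [-1, 8.9, -33.9, -29, 0, 0, 0],
    [-1, 11.5, -43.5, -40.5, 0, 0, 0],
    [-1, 13.7, -52.2, -51.8, 0, 0, 0]
  ]
}}

```text
clock: 12.13
position: [594.7, 71.7, 218.7]
ee_rot: [0.793, -0.61, 0.0, -0.001]
contact_force: [-1.0, 6.1, 2.3]
gripper_width: -0.1
```

{"name": "move_arm", "arguments": {
  "steps": [
    [-1, 1.4, -5, -8, 0, 0, 0],
    [-1, 2.8, -10.3, -16.5, 0, 0, 0],
    [-1, 4, -15, -25, 0, 0, 0],
    [-1, 5, -19, -34, 0, 0, 0],
    [-1, 5.5, -21, -38, 0, 0, 0]
  ]
}}

```text
clock: 12.55
position: [600.1, 50.6, 179.7]
ee_rot: [0.792, -0.61, 0.0, -0.0]
contact_force: [1.1, 5.2, 3.6]
gripper_width: 0.1
```

```bash
python3 - <<'E'
from h import *
a=optics.get_image("scene");cv2.imwrite("pics/p11.png",cv2.resize(a["frame"][80:290,220:430],(600,600)));s=readout.read_state();print(s["position"],s["contact_force"])
E
```

```text
[599.74594047  50.29132865 179.24624699] [1.07995182 1.29280643 1.44472155]
```

View pics/p11.png

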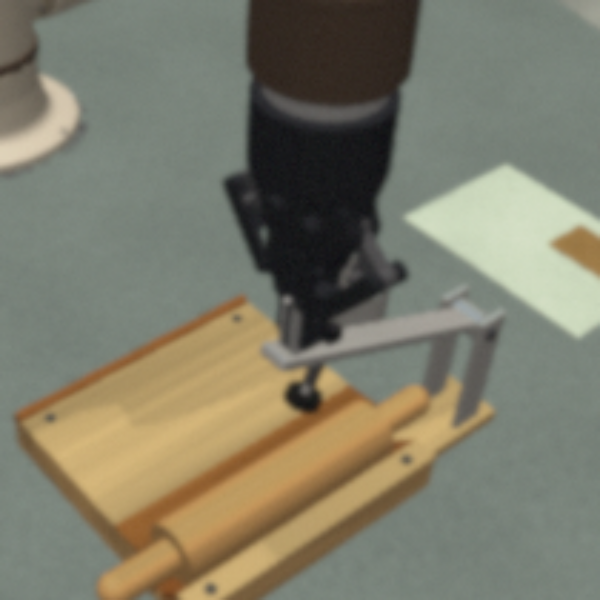

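{"name": "move_arm", "arguments": {
  "steps": [
    [-1, 0.6, -2, -6, 0, 0, 0],
    [-1, 1.1, -4, -12, 0, 0, 0],
    [-1, 1.7, -6, -19, 0, 0, 0],
    [-1, 2.1, -7.5, -25, 0, 0, 0],
    [-1, 2.5, -9, -31, 0, 0, 0]
  ]
}}

```text
clock: 13.02
position: [602.2, 41.2, 149.7]
ee_rot: [0.793, -0.61, 0.0, 0.0]
contact_force: [-0.5, 1.5, 5.6]
gripper_width: -0.3
```

{"name": "move_arm", "arguments": {
  "steps": [
    [-1, 0.2, -1, -3, 0, 0, 0],
    [-1, 0.4, -2, -6, 0, 0, 0],
    [-1, 0.7, -2.5, -9, 0, 0, 0],
    [-1, 0.8, -3, -12, 0, 0, 0],
    [-1, 0.8, -3, -14, 0, 0, 0]
  ]
}}

```text
clock: 13.43
position: [602.9, 38.6, 135.6]
ee_rot: [0.793, -0.61, 0.0, 0.0]
contact_force: [0.7, -1.5, 4.8]
gripper_width: -0.0
```

```bash
python3 - <<'E'
from h import *
a=optics.get_image("scene");cv2.imwrite("pics/p12.png",cv2.resize(a["frame"][120:290,220:390],(600,600)));s=readout.read_state();print(s["position"],s["contact_force"])
E
```

```text
[602.91872714  38.5058344  135.33302805] [-0.0447878  -0.78799691  3.63262221]
```

View pics/p12.png

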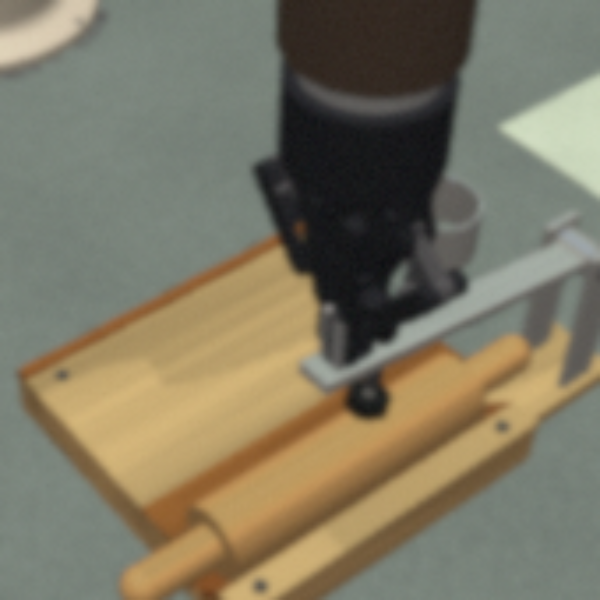

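{"name": "move_arm", "arguments": {
  "steps": [
    [-1, 0, -0.1, -1, 0, 0, 0],
    [-1, 0, -0.2, -2, 0, 0, 0],
    [-1, 0.1, -0.4, -3, 0, 0, 0]
  ]
}}

```text
clock: 13.73
position: [603.0, 38.2, 133.0]
ee_rot: [0.793, -0.61, 0.0, 0.0]
contact_force: [0.9, -0.6, 5.1]
gripper_width: -0.1
```

{"name": "move_arm", "arguments": {
  "steps": [
    [-1, 0, -0.1, -1, 0, 0, 0],
    [-1, 0, -0.2, -2, 0, 0, 0],
    [-1, 0.1, -0.4, -3, 0, 0, 0]
  ]
}}

```text
clock: 13.98
position: [603.2, 37.8, 130.0]
ee_rot: [0.793, -0.61, 0.0, 0.0]
contact_force: [-0.4, -0.9, 5.3]
gripper_width: 0.2
```

{"name": "move_arm", "arguments": {
  "steps": [
    [-1, 0, -0.1, -1, 0, 0, 0],
    [-1, 0, -0.2, -2, 0, 0, 0]
  ]
}}

```text
clock: 14.15
position: [603.2, 37.5, 128.0]
ee_rot: [0.793, -0.61, 0.0, 0.0]
contact_force: [0.5, -1.1, 5.5]
gripper_width: 0.1
```

{"name": "move_arm", "arguments": {
  "steps": [
    [-1, 0, -0.1, -1, 0, 0, 0],
    [-1, 0, -0.2, -2, 0, 0, 0]
  ]
}}

```text
clock: 14.32
position: [603.3, 37.3, 126.1]
ee_rot: [0.793, -0.61, 0.0, 0.0]
contact_force: [0.4, -1.2, 5.3]
gripper_width: 0.2
```

```bash
cat > v2.py <<'E'
from h import *
import sys
a=optics.get_image("scene");cv2.imwrite(f"pics/{sys.argv[1]}.png",cv2.resize(a["frame"][190:260,290:370],(800,700)[:2],interpolation=cv2.INTER_CUBIC)[:600]);s=readout.read_state();print(s["position"],s["contact_force"])
E
python3 v2.py p13
```

```text
[603.23987197  37.30666783 125.85290028] [ 0.45365617 -2.26181831  5.45045398]
```

View pics/p13.png

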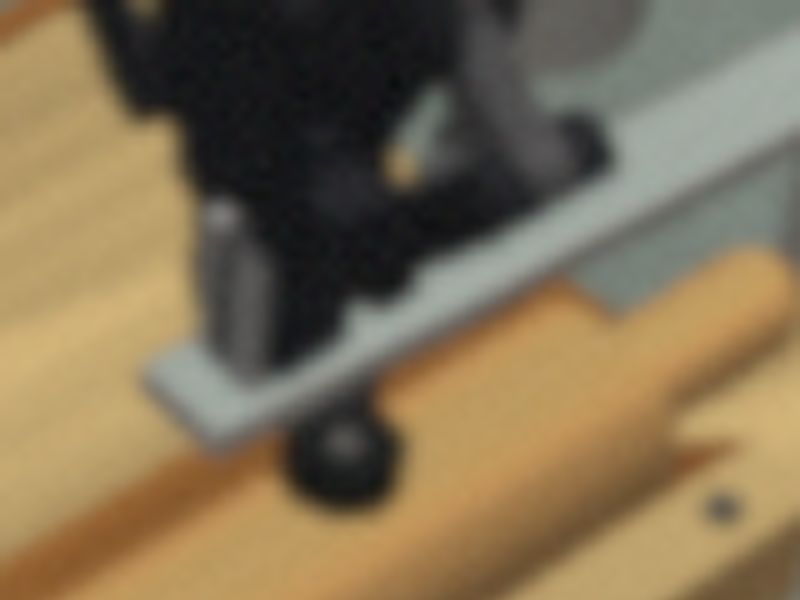

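{"name": "move_arm", "arguments": {
  "steps": [
    [-1, 0, 0, -0.8, 0, 0, 0],
    [-1, 0, -0.1, -1.5, 0, 0, 0]
  ]
}}

```text
clock: 14.53
position: [603.3, 37.2, 124.6]
ee_rot: [0.793, -0.61, 0.0, 0.0]
contact_force: [0.1, -1.5, 5.3]
gripper_width: 0.0
```

{"name": "move_arm", "arguments": {
  "steps": [
    [-1, 0, 0, -0.8, 0, 0, 0],
    [-1, 0, -0.1, -1.5, 0, 0, 0]
  ]
}}

```text
clock: 14.7
position: [603.3, 37.0, 123.1]
ee_rot: [0.793, -0.61, 0.0, 0.0]
contact_force: [0.0, -1.8, 6.0]
gripper_width: -0.5
```

{"name": "move_arm", "arguments": {
  "steps": [
    [-1, 0, 0, -0.8, 0, 0, 0],
    [-1, 0, -0.1, -1.5, 0, 0, 0]
  ]
}}

```text
clock: 14.87
position: [603.4, 36.9, 121.6]
ee_rot: [0.793, -0.61, 0.0, 0.0]
contact_force: [-0.2, -1.7, 4.4]
gripper_width: -0.1
```

{"name": "move_arm", "arguments": {
  "steps": [
    [-1, 0, 0, -0.8, 0, 0, 0],
    [-1, 0, -0.1, -1.5, 0, 0, 0]
  ]
}}

```text
clock: 15.03
position: [603.4, 36.8, 120.1]
ee_rot: [0.793, -0.61, 0.0, 0.0]
contact_force: [0.2, -1.5, 4.7]
gripper_width: 0.3
```

{"name": "move_arm", "arguments": {
  "steps": [
    [-1, 0, 0, -0.8, 0, 0, 0],
    [-1, 0, 0, -1.5, 0, 0, 0]
  ]
}}

```text
clock: 15.2
position: [603.4, 36.7, 118.6]
ee_rot: [0.793, -0.61, 0.001, 0.0]
contact_force: [0.3, -2.2, 5.6]
gripper_width: -0.0
```

{"name": "move_arm", "arguments": {
  "steps": [
    [-1, 0, 0, -0.8, 0, 0, 0],
    [-1, 0, 0, -1.5, 0, 0, 0]
  ]
}}

```text
clock: 15.37
position: [603.5, 36.6, 117.3]
ee_rot: [0.793, -0.61, 0.001, 0.0]
contact_force: [-0.2, -3.0, 6.8]
gripper_width: 0.0
```

{"name": "move_arm", "arguments": {
  "steps": [
    [-1, 0, 0, -0.5, 0, 0, 0],
    [-1, 0, 0, -1, 0, 0, 0]
  ]
}}

```text
clock: 15.53
position: [603.5, 36.5, 116.5]
ee_rot: [0.793, -0.61, 0.001, 0.0]
contact_force: [-0.0, -3.4, 8.0]
gripper_width: 0.0
```

```bash
python3 v2.py p14
```

```text
[603.47274175  36.56420939 116.52196561] [-0.12012937 -1.65565458  5.97606873]
```

View pics/p14.png

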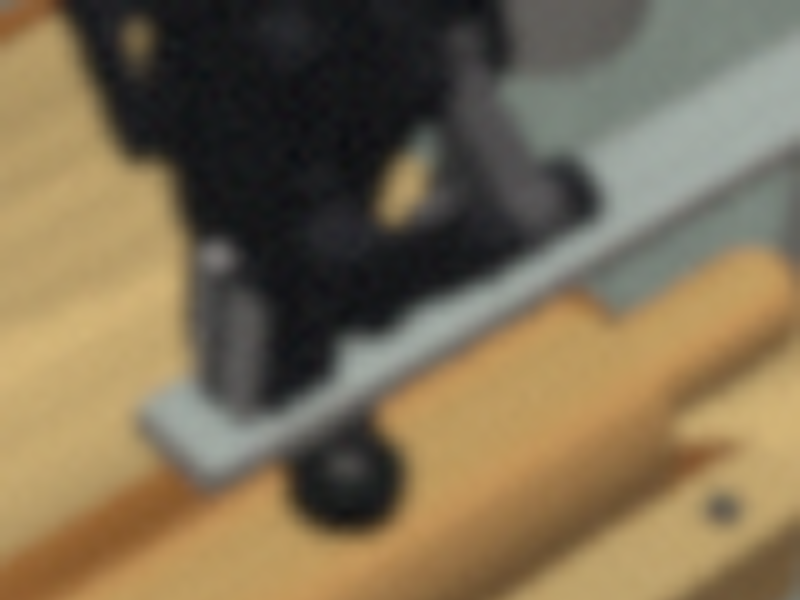

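{"name": "move_arm", "arguments": {
  "steps": [
    [-1, 0, 0, -0.6, 0, 0, 0],
    [-1, 0, 0, -1.2, 0, 0, 0]
  ]
}}

```text
clock: 15.75
position: [603.5, 36.5, 115.7]
ee_rot: [0.793, -0.61, 0.001, 0.0]
contact_force: [0.1, -2.8, 8.4]
gripper_width: 0.1
```

{"name": "move_arm", "arguments": {
  "steps": [
    [-1, 0, 0, -0.6, 0, 0, 0],
    [-1, 0, 0, -1.2, 0, 0, 0]
  ]
}}

```text
clock: 15.92
position: [603.5, 36.5, 114.7]
ee_rot: [0.793, -0.61, 0.001, 0.0]
contact_force: [-1.1, -2.0, 10.3]
gripper_width: -0.1
```

{"name": "move_arm", "arguments": {
  "steps": [
    [-1, 0, 0, -0.5, 0, 0, 0],
    [-1, 0, 0, -0.8, 0, 0, 0],
    [-1, 0, 0, -0.8, 0, 0, 0]
  ]
}}

```text
clock: 16.17
position: [603.5, 36.4, 114.2]
ee_rot: [0.793, -0.61, 0.001, 0.0]
contact_force: [-1.8, -2.8, 10.0]
gripper_width: -0.1
```

{"name": "move_arm", "arguments": {
  "steps": [
    [-1, 0, 0, -0.3, 0, 0, 0],
    [-1, 0, 0, -0.5, 0, 0, 0],
    [-1, 0, 0, -0.5, 0, 0, 0]
  ]
}}

```text
clock: 16.42
position: [603.5, 36.4, 113.8]
ee_rot: [0.793, -0.61, 0.001, 0.0]
contact_force: [-1.5, -3.4, 9.6]
gripper_width: -0.0
```

{"name": "move_arm", "arguments": {
  "steps": [
    [-1, 0, 0, 2, 0, 0, 0],
    [-1, 0, 0, 6, 0, 0, 0],
    [-1, 0, 0, 15, 0, 0, 0],
    [-1, 0, 0, 40, 0, 0, 0],
    [-1, 0, 0, 80, 0, 0, 0]
  ]
}}

```text
clock: 16.83
position: [600.1, 37.1, 188.4]
ee_rot: [0.792, -0.61, -0.004, 0.004]
contact_force: [1.0, 0.4, -0.7]
gripper_width: -0.2
```

{"name": "move_arm", "arguments": {
  "steps": [
    [-1, 0, 0, 40, 0, 0, 0],
    [-1, 0, 0, 80, 0, 0, 0],
    [-1, -40, 0, 90, 0, 0, 0],
    [-1, -80, 0, 90, 0, 0, 0],
    [-1, -120, 0, 90, 0, 0, 0]
  ]
}}

```text
clock: 17.25
position: [482.0, 37.7, 282.6]
ee_rot: [0.792, -0.61, -0.0, -0.001]
contact_force: [-0.1, 0.5, 0.4]
gripper_width: -0.1
```

{"name": "move_arm", "arguments": {
  "steps": [
    [-1, -30, 30, 0, 0, 0, 0],
    [-1, -50, 60, 0, 0, 0, 0],
    [-1, -60, 100, 0, 0, 0, 0],
    [-1, -60, 140, 0, 0, 0, 0],
    [-1, -60, 180, 0, 0, 0, 0]
  ]
}}

```text
clock: 17.67
position: [421.7, 218.8, 283.0]
ee_rot: [0.793, -0.61, -0.0, -0.001]
contact_force: [0.9, -0.0, 0.2]
gripper_width: -0.1
```

```bash
python3 v2.py p15; python3 - <<'E'
from h import *
q=[541.4,36.7,.258]
a=optics.get_image("scene");b=optics.get_image("top")
cv2.imwrite("pics/e.png",np.hstack([cv2.resize(a["frame"][130:330,160:410],(500,400)),cv2.resize(b["frame"][130:330,130:280],(300,400))]))
for th in (0,.0254,.05,.1):
    p=RP(q,[60,170-190*np.cos(th)+4*np.sin(th),109+190*np.sin(th)]);print(th,proj(a,p).round(1),proj(b,p).round(1))
for n in("bar_end","rolling_pin"):print(n,[[(x["uv"],x["conf"]) for x in nets.tip_of(n,i)[:2]] for i in(a,b)])
print(proj(a,RP(q,[60,-7,46.5])),proj(b,RP(q,[60,-7,46.5])))
E
```

```text
[423.13582709 224.64128518 282.28567672] [1.55749654 3.65867092 0.67996721]
0 [[313.  233.1]] [[263. 182.]]
0.0254 [[313.2 231.3]] [[262.8 181.4]]
0.05 [[313.5 229.5]] [[262.5 180.9]]
0.1 [[314.2 225.7]] [[261.8 180. ]]
bar_end [[([311.4, 229.9], 0.93)], [([262.9, 182.1], 0.84)]]
rolling_pin [[], [([256.4, 190.7], 0.82)]]
[[316.11804661 251.32934114]] [[257.13916344 190.52589885]]
```

View pics/p15.png

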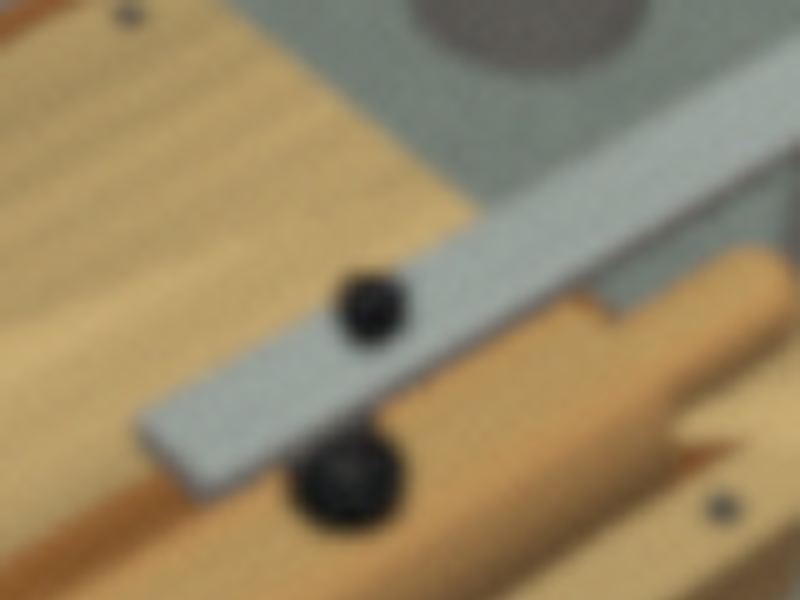

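View pics/e.png

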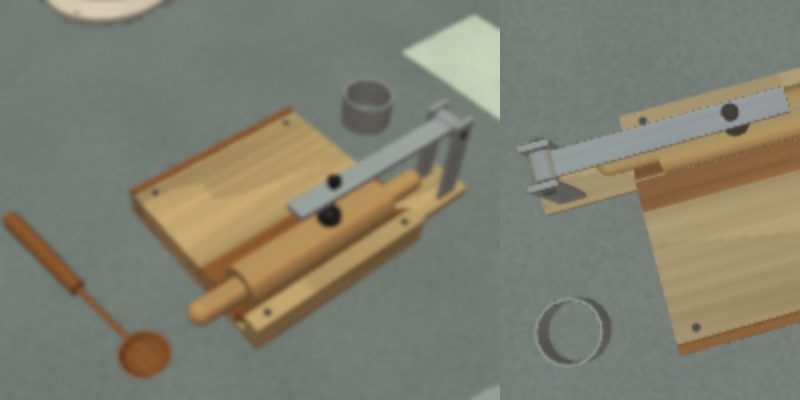

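{"name": "move_arm", "arguments": {
  "steps": [
    [-1, 0, 0, 0, 0, 0, 0],
    [-1, 0, 0, 0, 0, 0, 0],
    [-1, 0, 0, 0, 0, 0, 0]
  ]
}}

```text
clock: 18.27
position: [423.3, 216.6, 282.2]
ee_rot: [0.792, -0.61, -0.0, -0.0]
contact_force: [-0.2, 0.3, -0.6]
gripper_width: 0.2
```

```bash
python3 - <<'E'
from h import *
a=optics.get_image("scene");print([(x["uv"],x["conf"]) for x in nets.tip_of("bar_end",a)[:1]],readout.read_state()["contact_force"])
print(workorder.job_done())
E
```

```text
[([314.9, 231.5], 0.56)] [-0.51628733 -0.15765156 -0.41483683]
the job is handed in; nothing more can be done
None
```

The rolling pin is in its rack and clamped. I handed the job in at about 18 s, with the arm clear of everything.

- **Pin:** I rolled it up the ramp with both open fingertips behind it, without gripping it. It dropped into the vee by itself. With the arm withdrawn, the top picture put it at rack x 60.0, y -7 mm, about 0.006 rad off square.
- **Bar:** I then swung it down with the shut fingertips. The force rose above the roughly 5.3 N needed to swing the hinge once the fingertips reached a height of about 118.5 mm. I pressed on to 113.8 mm, which is about 3.8 mm of pad travel, and backed off. The wrist force reading stayed around 10 N.
- **Last checks:** After I let go, the bar end was still at its pressed level in the scene picture and the pad was on the pin. The cutter and spoon look unmoved in the pictures, though I did not measure them again.
- **Disagreements:**
  - The bar-end detections agree with the expected held position to within about 2 pixels, roughly 5 mm, so pictures alone don't confirm the pad travel. That figure rests on the force and fingertip height readings.
  - The force reached only about 10 N, against the 11.5 N expected from the stated spring, because the last two steps ended with a pause.
  - The scene camera did not find the pin in the final picture. The top camera did, about 1 pixel from its earlier place.

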